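# Stack a drying tray and open its air valve

## Task

Stack the loose blue tray on the white tray of the drying dock so that it sits flat and fully down between all four corner guides, setting it down gently and letting go. Then turn on its air: turn the blue-handled valve on the valve bank counter-clockwise to fully open, its bar square to the row of valves. Do not touch the red, yellow or green handles beside it, and leave the other things on the bench where they are.

Things in the scene. Friction and masses are not known exactly. Their poses are not given: they have to be found in the camera images.
- tray: Loose open tray of blue plastic, 110 x 150 mm outside, walls 34 mm high, about 0.25 kg, empty. Origin at the centre of its underside; y along its 150 mm side, z up. A 6 mm divider along y through its middle carries a black grip bar. A half turn about z makes no difference.
- tray_handle (a point): Centre of the tray's straight black grip bar, on the tray's z axis, 60 mm above its underside; axes as the tray's. The bar runs along y: 12 mm thick in x, 84 mm long, from 48 to 72 mm above the underside.
- dock: Drying dock, fixed: a grey base 134 x 174 x 14 mm carrying a white open tray, 110 x 150 mm outside (long side along y). At each corner an L-shaped white guide, 4 mm thick with 26 mm legs, stands outside the rim: upright for 7 mm above the rim with 2 mm clearance round the blue tray on every side, then flared outwards for 8 mm more (5 mm lead-in). Origin on the bench under its centre.
- dock_seat (a point): Centre of the white tray's mouth, at rim height, 50 mm above the bench, where the centre of the blue tray's underside comes to lie; y along the 150 mm side, z up. The corner guides' tops are 15 mm above it.
- valve_blue (a joint): Angle of the blue valve handle, rad, 0 to 1.571 between fixed stops. 0 = closed: bar along the row of valves. It grows counter-clockwise seen from above; 1.571 = fully open: bar square to the row, in line with its outlet nozzle. Starts slightly open (0.2 to 0.55). Turns stiffly (friction 0.05 N m) and stays where it is left.
- blue_grip (a point): On the turning axis (vertical) of the blue valve, at mid height of its handle, 68 mm above the bench. The handle is an upright-sided bar 44 mm long, 10 mm thick and 30 mm high (53 to 83 mm above the bench); the point turns with it: its y axis lies along the bar, its x axis across it. Its brass body below is 36 mm square and ends 46 mm above the bench.
- manifold: Fixed aluminium valve bank lying on the bench, 56 x 280 mm, top 30 mm above the bench; origin on the bench under its centre, y along the row. Four valves with blue, red, yellow and green handles stand in a row on it in any order, their axes 66 mm apart at y = -99, -33, 33 and 99 mm; outlet nozzles point to its -x side (the robot's side).
- valve_red: Handle of the red valve, alike in size and height to the blue one, to be left alone; its origin lies on its vertical turning axis, 50 mm above the bench, its y axis along the bar. It may stand at any angle between closed and open and turns stiffly.
- red_tip (a point): Upper end of the red handle: the end of the bar on its own +y side, 22 mm from the axis, 83 mm above the bench.
- valve_yellow: Handle of the yellow valve, alike in size and height to the blue one, to be left alone; its origin lies on its vertical turning axis, 50 mm above the bench, its y axis along the bar. It may stand at any angle between closed and open and turns stiffly.
- yellow_tip (a point): Upper end of the yellow handle: the end of the bar on its own +y side, 22 mm from the axis, 83 mm above the bench.
- valve_green: Handle of the green valve, alike in size and height to the blue one, to be left alone; its origin lies on its vertical turning axis, 50 mm above the bench, its y axis along the bar. It may stand at any angle between closed and open and turns stiffly.
- green_tip (a point): Upper end of the green handle: the end of the bar on its own +y side, 22 mm from the axis, 83 mm above the bench.
- beaker: Bystander: clear beaker, 60 mm across, 78 mm high, loose; origin at the centre of its underside.
- tip_box: Bystander: pink and clear pipette tip box, 90 x 122 x 61 mm, closed, loose; origin at the centre of its underside.
- stain_bottle: Bystander: small bottle with violet contents and black cap, 50 mm across, 85 mm high, loose; origin at the centre of its underside.
Things that resemble listed ones, but are neither listed nor needed, are in the scene too. Several things look just like the tray: the one meant starts farthest to the robot's right.

How it is judged:
By the outcome, as a careful person would: the job done as asked, in the order asked, and still so for the second after the job is handed in, with the robot touching nothing.
It also fails if it takes over 48 s, if anything falls off the work surface, if the arm or the gripper's body presses on something with over 40 N, if the wrist force passes 120 N, or if a joint passes its speed limit or range.

## Robot

A 6-joint arm with a two-finger parallel gripper is mounted at the origin on a cart in front of the work surface, level with it; the furniture and walls round the work are solid. World frame = base frame: x ahead of the robot, y to its left, z up, the work surface at z = 0. Lengths are in mm, angles in degrees, forces in N, time in s.
With the tool pointing down it reaches from about 350 to 850 mm from the base axis. Payload 8.1 kg.
Tool frame: the origin (TCP) lies at the very end of the fingers, on their centre line; the grasp point (between the pads) lies 19 mm behind it; z points along the fingers, y is the line along which they close (so a half turn about z gives the same grasp; the last joint's range is limited). The gripper opens to 85 mm and grips with 20 to 120 N. Pads are 22 mm wide; open, the fingers measure 114 mm over their backs; the gripper's body (76 mm by 85 mm) begins 54 mm behind the grasp point. The pads swing forward as they close: fully open they stand 13 mm farther back than shut.
Start: joints at [-74.049, 7.471, 85.268, -0, 87.261, -4.893], TCP at [213.517, -560.728, 231.292] pointing down, gripper open.
Joint ranges: [-169.43, 169.43], [-51.17, 129.36], [1.28, 143.12], [-76.62, 256.62], [0, 156.53], [-152.29, 152.29]. Speed limits (degrees/s): [136.94, 136.94, 159.86, 180, 180, 180].

## Interface

Orientations are given as [roll, pitch, yaw] about the fixed x, y, z axes, in that order (R = Rz(yaw) Ry(pitch) Rx(roll)).
In Python, from bench import sense, eyes, job, models gives the robot as it stands. The module is installed in compiled form; this text tells all that it offers.
- The arm moves only by the tool apply_moves, never from a script. Its argument "rows" is a list of rows, each a list of 6 numbers: the shift along the tool's x, y, z in mm, then the turn, a rotation vector about the tool's x, y, z in rad. In form: [[dx, dy, dz, rx, ry, rz], ...]. A call has exactly 5 rows; each row shifts and turns the commanded pose from where the row before left it, along the tool's axes as they then stand; what a row does not reach is not made up. A row lasts 1/8 s, in which the tool goes at most 62.5 mm and 10.7 degrees, less where a joint would pass 70% of its speed; a pose out of reach is approached as far as the arm can. A call is refused whole if a number of a shift passes 62.5 or a number of a turn 0.188, either way. A call with a gripper value outside its range is refused whole. "fingers" is the finger opening in mm, from 0 to 85.4, set as the call begins (left out, the last holds). The fingers move at their own pace and stop on an object; "grip_force" is the grip in N (left out, the last holds). Time passes only in rows, so rows that do not move let the fingers close, or fill a call up. It gives the time, the measured TCP pose, the force, the opening and the grip force at its end, in the units of the state.
- sense(): the state, without advancing time (a new reading comes with each control period).
- eyes.snapshot(name): name is "side" or "top"; returns (picture, depth): 400x640x3 uint8, red, green, blue; 400x640 float32, mm along the optical axis (not along the pixel's ray), 0 where there is no reading.
- eyes.get_calibration(name): a dict with "intrinsics" (3x3 intrinsics, pixels), "D" ([k1, k2, p1, p2, k3] as OpenCV has them; the pictures are not rectified), "R" (3x3) and "t" (3): a world point X has camera coordinates R X + t. Camera axes: x right, y down, z forward; pixel columns grow to the right and rows downward; lengths in mm; the calibration is good to about 2 mm. A picture is of the moment at which its call begins. get_calibration takes no time and is no camera call.
- job.hand_in(): hands the job in; it is judged then, once.
Trained networks look in the newest picture that a camera, given by its name, has taken for a name from the list of things; names that differ only in an ending like _2 or _b are one class to them, and where a whole thing is asked for, a point or a joint stands for the part that bears it (a point fixed in the world has none). Each returns a list of dicts, best first, with "confidence" (0 to 1); they miss things now and then, are a little off and sometimes report something else, mostly with a low value. They report only what shows in the picture. A call takes as long as a camera call. They do not tell look-alikes from the thing itself.
- models.boxes_of(name, camera): "xyz" ([x, y, z] in mm, in world coordinates, good to about 4 mm: the middle of the surface that is visible of it).
- models.cut_out(name, camera): "pixels" (400x640 bool, what is visible of it).
- models.place_of(name, camera): "xyz" ([x, y, z] in mm, in world coordinates, good to about 4 mm: a listed point, or the origin of a listed thing).
The state is a dict: "time": time; "joint_pos": joint angles; "qd": joint speeds; "joint_efforts": joint torques, N m; "tool_pos": TCP position; "tcp_rot": TCP orientation; "ft_force": force on the tool from outside, world axes, zero at the start; "wrist_torque": the same for the moment, N m; "finger_gap": finger opening in mm; "grip_force": force on a finger pad.
Only numpy, scipy, OpenCV 4.12 (cv2) and the standard library are available. Lean on these libraries where they do the work, as an engineer would, in place of code of your own. Each camera call takes 0.05 s, during which the arm holds its last target. There are 200 camera calls.

## Working session

There is one attempt and no reset: what is moved stays moved. The work goes in short steps, Python scripts to look and compute and a tool call to move; the robot and the scene stay as the last step left them, time stands still between calls to the robot, and variables do not carry over. Pictures are saved under pics/ and viewed, at most 10 in all, crops included, and the job is handed in when it is done.

Besides the shell and the picture viewer there is one more tool, called after "Call:" as name([rows], argument=value, ...), one row to a line, values as JSON. apply_moves: Moves the arm, as the interface text tells. Its arguments: {"type":"object","properties":{"rows":{"type":"array"},"fingers":{"type":"number"},"grip_force":{"type":"number"}},"required":["rows"]}

```bash
mkdir -p pics; python3 - <<'E'
from bench import sense,eyes,models
import cv2,numpy as np
s=sense();print(s['time'],s['tool_pos'],s['tcp_rot'],s['finger_gap'])
for c in ['top','side']:
    im,d=eyes.snapshot(c);cv2.imwrite(f'pics/{c}0.png',im[:,:,::-1]);np.save(f'{c}0.npy',d)
    k=eyes.get_calibration(c);print(c,k['intrinsics'][0][0],np.round(-np.array(k['R']).T@k['t']),np.round(k['R'],2).tolist())
    for n in ['tray','tray_handle','dock_seat','blue_grip','manifold','red_tip','yellow_tip','green_tip']:
        print(n,[(np.round(q['xyz']).tolist(),round(q['confidence'],2)) for q in models.place_of(n,c)])
E
```

```text
0.0 [ 213.37604988 -560.18850601  230.20915576] [-1.79893184e+02 -1.06704876e-02  2.08440168e+01] 85.31272801864901
top 391.56783700679284 [ 336.   66. 1016.] [[0.03, -1.0, -0.0], [-0.97, -0.03, -0.24], [0.24, 0.01, -0.97]]
tray [([404.0, 50.0, -1.0], 0.88), ([452.0, -160.0, -1.0], 0.71)]
tray_handle [([409.0, 55.0, 59.0], 0.96), ([448.0, -164.0, 59.0], 0.83), ([563.0, 254.0, 49.0], 0.6)]
dock_seat [([562.0, 256.0, 52.0], 0.79), ([755.0, 54.0, -0.0], 0.64), ([335.0, 379.0, -2.0], 0.51)]
blue_grip [([653.0, -5.0, 68.0], 0.5)]
manifold [([640.0, -101.0, -1.0], 0.62), ([638.0, -67.0, 51.0], 0.36)]
red_tip [([620.0, -115.0, 85.0], 0.61), ([451.0, -162.0, 0.0], 0.22)]
yellow_tip [([621.0, -63.0, 82.0], 0.65)]
green_tip [([654.0, -5.0, 68.0], 0.74), ([602.0, -183.0, 82.0], 0.57), ([723.0, 255.0, -2.0], 0.3)]
side 410.26262006962725 [  591. -1006.   539.] [[1.0, 0.06, 0.02], [0.04, -0.37, -0.93], [-0.05, 0.93, -0.38]]
tray [([406.0, 52.0, -0.0], 0.96), ([450.0, -162.0, 1.0], 0.88), ([718.0, 255.0, -2.0], 0.49)]
tray_handle [([412.0, 53.0, 61.0], 0.83), ([446.0, -162.0, 56.0], 0.73)]
dock_seat [([565.0, 255.0, 49.0], 0.73), ([655.0, -10.0, 70.0], 0.59), ([598.0, -181.0, 81.0], 0.26)]
blue_grip [([656.0, -10.0, 71.0], 0.4)]
manifold [([635.0, -98.0, 0.0], 0.79)]
red_tip [([621.0, -109.0, 82.0], 0.57)]
yellow_tip [([618.0, -61.0, 80.0], 0.78), ([334.0, 374.0, 1.0], 0.22)]
green_tip [([598.0, -179.0, 80.0], 0.6)]
```

View pics/top0.png

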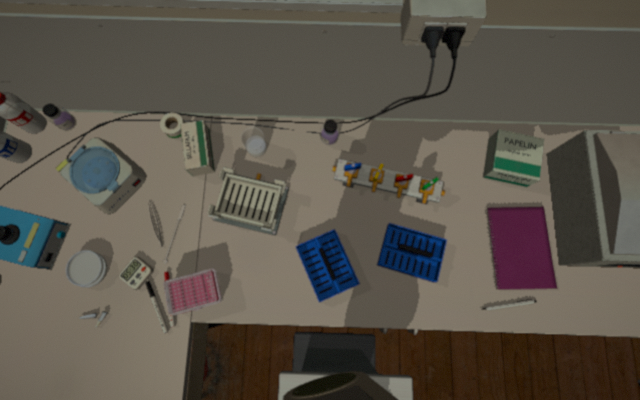

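View pics/side0.png

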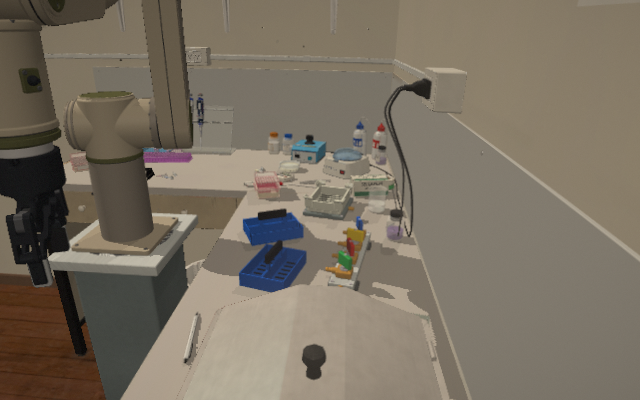

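```bash
cat > h.py <<'E'
import cv2,numpy as np
from bench import sense,eyes,models
def cloud(c,d):
    k=eyes.get_calibration(c);v,u=np.mgrid[0:400,0:640]
    p=cv2.undistortPoints(np.stack([u,v],-1).reshape(-1,1,2).astype(np.float32),np.array(k['intrinsics'],float),np.array(k['D'],float)).reshape(400,640,2)
    X=np.concatenate([p*d[...,None],d[...,None]],-1)-np.array(k['t']).ravel()
    X=X@np.array(k['R']); X[d<=0]=np.nan
    return X
def snap(c):
    im,d=eyes.snapshot(c);return im,cv2.cvtColor(im,cv2.COLOR_RGB2HSV).astype(int),cloud(c,d)
def near(X,c,r,z0,z1):
    with np.errstate(invalid='ignore'):
        return (np.hypot(X[...,0]-c[0],X[...,1]-c[1])<r)&(X[...,2]>z0)&(X[...,2]<z1)
def rect(P):
    """min-area rect -> centre, (short,long), long-axis angle deg (-90..90]"""
    (c,(w,h),a)=cv2.minAreaRect(P[:,:2].astype(np.float32))
    if w>h: w,h,a=h,w,a-90
    a=(a+90+90)%180-90
    return np.round([*c,w,h,a],1)
E
cat > m.py <<'E'
from h import *
for c in ['top','side']:
    im,H,X=snap(c)
    h,s,v=H[...,0],H[...,1],H[...,2]
    blue=(h>100)&(h<125)&(s>130)
    for nm,p in [('tray',(450,-162)),('tray2',(407,52))]:
        m=blue&near(X,p,100,26,42);print(c,nm,m.sum(),rect(X[m]),np.round(np.median(X[m],0),1))
        m=(v<60)&near(X,p,60,62,85);print(' bar',m.sum(),rect(X[m]) if m.any() else '',np.round(X[m].mean(0),1))
    m=near(X,(563,255),110,54,80);print(' guides',m.sum(),rect(X[m]),np.median(X[m],0))
    m=near(X,(563,255),110,42,54);print(' rim',m.sum(),rect(X[m]))
    m=near(X,(563,255),130,8,20);print(' base',m.sum(),rect(X[m]))
    m=near(X,(638,-98),160,25,36);print(' manif',m.sum(),rect(X[m]))
    for nm,cc,p in [('blue',blue,(654,-7)),('yel',(h>20)&(h<32)&(s>130),(632,-63)),('red',((h<6)|(h>174))&(s>130),(630,-125)),('grn',(h>40)&(h<85)&(s>100),(610,-185))]:
        m=cc&near(X,p,45,60,95)
        print(' ',nm,m.sum(),rect(X[m]) if m.sum()>3 else '',np.round(np.mean(X[m],0),1))
E
python3 m.py
```

```text
top tray 324 [ 445.9 -159.1  110.3  150.1   75.3] [ 454.2 -143.5   32.8]
 bar 184 [ 445.4 -158.6   12.5   82.6   76.4] [ 445.1 -158.2   70.4]
top tray2 198 [407.8  53.3 106.3 147.4  25.6] [449.9  31.6  33.1]
 bar 143 [407.1  53.3  10.1  81.5  25.5] [407.2  53.3  71. ]
 guides 297 [562.7 259.5 131.7 171.8  78.3] [581.60899061 306.69234004  62.05555386]
 rim 647 [562.1 258.3 119.9 159.7  78.5]
 base 1071 [592.8 251.8 171.5 196.9 -12.1]
 manif 1363 [571.2 -89.3 181.5 301.1  78.6]
  blue 67 [651.2  -4.3   9.7  39.2 -79. ] [649.3  -3.9  79.9]
  yel 64 [638.8 -68.1   8.9  45.1 -25.4] [635.3 -66.7  81.2]
  red 67 [ 623.9 -131.8    9.1   42.4  -73.7] [ 623.3 -131.6   80.6]
  grn 57 [ 611.9 -198.6    8.9   41.2  -54.8] [ 610.3 -196.5   81.1]
side tray 576 [ 447.7 -161.3  110.1  155.    74.9] [ 443.  -191.3   32.5]
 bar 136 [ 447.8 -166.7   11.    77.3   74.2] [ 447.4 -171.4   70.1]
side tray2 461 [407.8  50.9 114.9 149.1  25.4] [410.7  31.5  31.4]
 bar 107 [408.7  47.5  10.2  78.8  24.2] [407.7  46.5  67.8]
 guides 156 [565.7 257.3 130.2 176.   77.8] [546.93096395 302.08417043  62.56487711]
 rim 333 [566.6 258.  121.6 169.3  77.6]
 base 310 [572.  252.3 151.4 175.5  79.9]
 manif 670 [572.2 -94.5 181.8 285.4  78.4]
  blue 34 [652.5 -11.6   6.   36.1 -79.5] [652.1 -12.   75.5]
  yel 148 [640.  -73.2   9.3  44.2 -24. ] [640.1 -74.3  73.2]
  red 81 [ 625.7 -137.6    7.8   43.1  -74.9] [ 626.7 -144.3   74.3]
  grn 141 [ 614.5 -203.3    8.6   44.3  -54.6] [ 614.2 -205.5   73.8]
```

```bash
cat > plan.py <<'E'
import sys,numpy as np
from scipy.spatial.transform import Rotation as R
from bench import sense
# usage: plan.py N x y z yaw [sx sy sz syaw]  (N rows from the measured, or the given, pose)
a=[float(q) for q in sys.argv[1:]];N=int(a[0]);T=np.array(a[1:4])
s=sense();print('t',round(s['time'],2),np.round(s['tool_pos'],1),np.round(s['tcp_rot'],1),'F',np.round(s['ft_force'],1),'gap',round(s['finger_gap'],1))
p=np.array(s['tool_pos']);r=R.from_euler('xyz',s['tcp_rot'],degrees=True)
if len(a)>5: p=np.array(a[5:8]);r=R.from_euler('xyz',[180,0,a[8]],degrees=True)
g=R.from_euler('xyz',[180,0,a[4]],degrees=True)
w=(r.inv()*g).as_rotvec()/N
for i in range(N):
    d=r.inv().apply((T-p)/(N-i));d=np.round(d,1);wr=np.round(w,4)
    p=p+r.apply(d);r=r*R.from_rotvec(wr)
    print([*d.tolist(),*wr.tolist()],end=',\n' if i%5==4 or i==N-1 else ',')
print('end',np.round(p,2),np.round(r.as_euler('xyz',degrees=True),2))
E
python3 plan.py 10 446.5 -160 150 75.5 213.517 -560.728 231.292 20.844
```

```text
t 1.0 [ 213.5 -560.7  231.3] [180.    0.   20.8] F [0.1 0.6 0.4] gap 85.2
[36.0, -29.2, 8.1, 0.0, 0.0, -0.0954],[38.6, -25.6, 8.1, 0.0, 0.0, -0.0954],[40.9, -21.8, 8.1, 0.0, 0.0, -0.0954],[42.8, -17.8, 8.1, 0.0, 0.0, -0.0954],[44.3, -13.6, 8.1, 0.0, 0.0, -0.0954],
[45.4, -9.4, 8.2, 0.0, 0.0, -0.0954],[46.1, -5.0, 8.1, 0.0, 0.0, -0.0954],[46.4, -0.6, 8.2, 0.0, 0.0, -0.0954],[46.2, 3.9, 8.1, 0.0, 0.0, -0.0954],[45.6, 8.2, 8.2, 0.0, 0.0, -0.0954],
end [ 446.46 -159.97  149.99] [180.    0.   75.5]
```

Call:
apply_moves([
  [36.0,-29.2,8.1,0,0,-0.0954],
  [38.6,-25.6,8.1,0,0,-0.0954],
  [40.9,-21.8,8.1,0,0,-0.0954],
  [42.8,-17.8,8.1,0,0,-0.0954],
  [44.3,-13.6,8.1,0,0,-0.0954],
], fingers=50)

```text
time: 1.62
tool_pos: [330.6, -359.1, 190.7]
tcp_rot: [180.0, -0.0, 48.3]
ft_force: [1.3, -0.2, 0.4]
finger_gap: 50.2
grip_force: 0.0
```

Call:
apply_moves([
  [45.4,-9.4,8.2,0,0,-0.0954],
  [46.1,-5.0,8.1,0,0,-0.0954],
  [46.4,-0.6,8.2,0,0,-0.0954],
  [46.2,3.9,8.1,0,0,-0.0954],
  [45.6,8.2,8.2,0,0,-0.0954],
])

```text
time: 2.25
tool_pos: [447.2, -158.7, 150.1]
tcp_rot: [179.9, 0.0, 75.7]
ft_force: [0.5, 0.3, -0.7]
finger_gap: 50.0
grip_force: 0.0
```

```bash
python3 plan.py 5 446.5 -160 42.5 75.5
```

```text
t 2.25 [ 447.2 -158.7  150.1] [179.9   0.   75.7] F [ 0.5  0.3 -0.7] gap 50.0
[-0.3, -0.1, 21.5, 0.0002, 0.0, 0.0006],[-0.3, -0.1, 21.5, 0.0002, 0.0, 0.0006],[-0.3, -0.1, 21.5, 0.0002, 0.0, 0.0006],[-0.3, -0.1, 21.5, 0.0002, 0.0, 0.0006],[-0.3, -0.0, 21.6, 0.0002, 0.0, 0.0006],
end [ 446.49 -160.04   42.47] [-1.7999e+02  1.0000e-02  7.5510e+01]
```

Call:
apply_moves([
  [0,0,25,0,0,0],
  [0,0,25,0,0,0],
  [0,0,25,0,0,0],
  [0,0,20,0,0,0],
  [0,0,12.5,0,0,0],
])

```text
time: 2.88
tool_pos: [446.0, -159.7, 41.5]
tcp_rot: [-179.9, -0.0, 75.5]
ft_force: [-0.7, -0.7, -0.2]
finger_gap: 50.2
grip_force: 0.0
```

Call:
apply_moves([
  [0,0,0,0,0,0],
  [0,0,0,0,0,0],
  [0,0,0,0,0,0],
  [0,0,0,0,0,0],
  [0,0,0,0,0,0],
], fingers=0, grip_force=50)

```text
time: 3.5
tool_pos: [447.3, -160.4, 43.6]
tcp_rot: [179.9, 0.0, 75.5]
ft_force: [-0.6, -0.3, 6.1]
finger_gap: 11.3
grip_force: 50.2
```

Call:
apply_moves([
  [0,0,-10,0,0,0],
  [0,0,-25,0,0,0],
  [0,0,-30,0,0,0],
  [0,0,-35,0,0,0],
  [0,0,-27.5,0,0,0],
])

```text
time: 4.12
tool_pos: [446.3, -159.9, 171.5]
tcp_rot: [180.0, 0.0, 75.5]
ft_force: [-0.6, -0.2, -3.5]
finger_gap: 11.3
grip_force: 49.1
```

```bash
python3 plan.py 15 563.5 258.5 170 78.2 446.5 -160 170 75.5
```

```text
t 4.12 [ 446.3 -159.9  171.5] [180.    0.   75.5] F [-0.6 -0.2 -3.5] gap 11.3
[29.0, 0.6, 0.0, -0.0, 0.0, -0.0031],[29.0, 0.7, 0.0, -0.0, 0.0, -0.0031],[29.0, 0.7, 0.0, -0.0, 0.0, -0.0031],[28.9, 0.8, 0.0, -0.0, 0.0, -0.0031],[29.0, 0.9, 0.0, -0.0, 0.0, -0.0031],
[28.9, 1.0, 0.0, -0.0, 0.0, -0.0031],[28.9, 1.1, 0.0, -0.0, 0.0, -0.0031],[28.9, 1.2, 0.0, -0.0, 0.0, -0.0031],[28.9, 1.3, 0.0, -0.0, 0.0, -0.0031],[29.0, 1.4, 0.0, -0.0, 0.0, -0.0031],
[28.9, 1.5, 0.0, -0.0, 0.0, -0.0031],[28.9, 1.5, 0.0, -0.0, 0.0, -0.0031],[29.0, 1.6, 0.0, -0.0, 0.0, -0.0031],[28.9, 1.8, 0.0, -0.0, 0.0, -0.0031],[28.9, 1.8, 0.0, -0.0, 0.0, -0.0031],
end [563.48 258.46 170.  ] [180.     0.    78.16]
```

Call:
apply_moves([
  [29,0.6,0,0,0,-0.003],
  [29,0.7,0,0,0,-0.003],
  [29,0.7,0,0,0,-0.003],
  [29,0.8,0,0,0,-0.003],
  [29,0.9,0,0,0,-0.003],
])

```text
time: 4.75
tool_pos: [485.1, -19.2, 169.9]
tcp_rot: [-179.9, 0.0, 76.4]
ft_force: [0.8, -1.0, -3.4]
finger_gap: 11.0
grip_force: 49.1
```

Call:
apply_moves([
  [29,1.0,0,0,0,-0.003],
  [29,1.1,0,0,0,-0.003],
  [29,1.2,0,0,0,-0.003],
  [29,1.3,0,0,0,-0.003],
  [29,1.4,0,0,0,-0.003],
])

```text
time: 5.38
tool_pos: [524.3, 120.4, 169.9]
tcp_rot: [-179.9, 0.0, 77.2]
ft_force: [0.5, -0.8, -3.2]
finger_gap: 10.8
grip_force: 49.1
```

Call:
apply_moves([
  [29,1.5,0,0,0,-0.003],
  [29,1.5,0,0,0,-0.003],
  [29,1.6,0,0,0,-0.003],
  [28.5,1.8,0,0,0,-0.003],
  [28.5,1.8,0,0,0,-0.003],
])

```text
time: 6.0
tool_pos: [563.3, 259.1, 169.7]
tcp_rot: [-179.9, 0.0, 78.1]
ft_force: [-0.3, -0.7, -2.3]
finger_gap: 11.1
grip_force: 49.1
```

Call:
apply_moves([
  [0,0,20,0,0,0],
  [0,0,15,0,0,0],
  [0,0,10,0,0,0],
  [0,0,0,0,0,0],
  [0,0,0,0,0,0],
])

```text
time: 6.62
tool_pos: [564.1, 258.0, 125.6]
tcp_rot: [180.0, -0.0, 78.0]
ft_force: [-0.1, -0.5, -2.8]
finger_gap: 11.3
grip_force: 49.0
```

```bash
cat > m2.py <<'E'
from h import *
import sys
z=float(sys.argv[1]) # tray underside height
s=sense();print(s['time'],s['tool_pos'],s['tcp_rot'],s['ft_force'])
for c in ['top','side']:
    im,H,X=snap(c);h,sa,v=[H[...,i] for i in range(3)]
    blue=(h>100)&(h<125)&(sa>130)
    m=blue&near(X,(563.5,258.5),110,z+27,z+42);print(c,'tray rim',m.sum(),rect(X[m]),np.round(np.median(X[m],0),1))
    m=blue&near(X,(563.5,258.5),110,z-10,z+42);print(c,'tray all',m.sum(),rect(X[m]))
    m=(~blue)&(sa<80)&near(X,(563.5,258.5),110,56,72);print(' guides',m.sum(),rect(X[m]) if m.sum()>3 else '')
    cv2.imwrite(f'pics/{c}_{sys.argv[2]}.png',cv2.resize(im[130:250,190:310] if c=='top' else im[130:250,270:390],(480,480),interpolation=cv2.INTER_CUBIC)[:,:,::-1])
E
python3 m2.py 83 a; python3 - <<'E'
import cv2,numpy as np
cv2.imwrite('pics/a.png',np.hstack([cv2.resize(cv2.imread(f'pics/{c}_a.png'),(400,400)) for c in('top','side')]))
E
```

```text
6.625 [564.06276335 258.02356641 125.61235938] [ 1.79961036e+02 -2.34852318e-02  7.80479055e+01] [-0.09041653 -0.46726551 -2.76775172]
top tray rim 200 [561.5 257.4 109.6 148.9  78.3] [548.2 201.4 114.9]
top tray all 964 [561.5 257.5 109.4 149.5  78.6]
 guides 130 [521.7 240.6 109.  206.6 -65.7]
side tray rim 194 [566.3 257.6 109.2 158.5  78.4] [562.7 201.2 114.6]
side tray all 768 [565.4 255.4 109.7 162.5  78. ]
 guides 87 [566.9 258.3 128.8 178.8  77. ]
```

View pics/a.png

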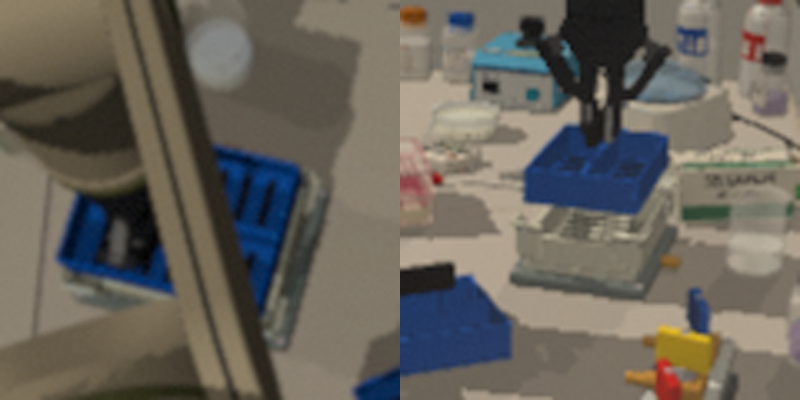

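Call:
apply_moves([
  [0.9,0.3,5,0,0,0],
  [0,0,6,0,0,0],
  [0,0,5,0,0,0],
  [0,0,3,0,0,0],
  [0,0,2,0,0,0],
])

```text
time: 7.35
tool_pos: [564.0, 259.1, 103.6]
tcp_rot: [-180.0, 0.0, 78.1]
ft_force: [-0.5, -0.1, -2.9]
finger_gap: 11.1
grip_force: 49.1
```

Call:
apply_moves([
  [0,0,1.5,0,0,0],
  [0,0,1.5,0,0,0],
  [0,0,1.5,0,0,0],
  [0,0,1,0,0,0],
  [0,0,0,0,0,0],
])

```text
time: 7.98
tool_pos: [564.1, 259.1, 98.4]
tcp_rot: [-180.0, 0.0, 78.1]
ft_force: [0.3, -0.4, -3.4]
finger_gap: 11.3
grip_force: 49.1
```

Call:
apply_moves([
  [0,0,1.5,0,0,0],
  [0,0,1,0,0,0],
  [0,0,1,0,0,0],
  [0,0,0.7,0,0,0],
  [0,0,0,0,0,0],
])

```text
time: 8.6
tool_pos: [564.1, 259.1, 94.2]
tcp_rot: [-180.0, 0.0, 78.1]
ft_force: [-0.2, -0.2, -2.7]
finger_gap: 11.2
grip_force: 49.1
```

Call:
apply_moves([
  [0,0,0.5,0,0,0],
  [0,0,0.5,0,0,0],
  [0,0,0.3,0,0,0],
  [0,0,0,0,0,0],
  [0,0,0,0,0,0],
])

```text
time: 9.22
tool_pos: [564.3, 259.2, 93.6]
tcp_rot: [180.0, -0.0, 78.1]
ft_force: [-4.5, -1.1, 5.2]
finger_gap: 11.0
grip_force: 50.2
```

Call:
apply_moves([
  [0,0,0.3,0,0,0],
  [0,0,0,0,0,0],
  [0,0,0,0,0,0],
  [0,0,0,0,0,0],
  [0,0,0,0,0,0],
])

```text
time: 9.85
tool_pos: [564.3, 259.2, 93.6]
tcp_rot: [180.0, -0.0, 78.1]
ft_force: [-5.4, -2.5, 7.1]
finger_gap: 11.5
grip_force: 50.7
```

```bash
python3 m2.py 50 b
```

```text
9.85 [564.34213492 259.19852493  93.5763808 ] [ 1.79975626e+02 -1.20684420e-02  7.80830908e+01] [-5.39104638 -2.50313602  7.09385402]
top tray rim 199 [562.2 258.4 109.9 148.   78.5] [548.6 201.3  82.5]
top tray all 917 [563.9 258.5 112.9 152.   80.4]
 guides 160 [563.  259.9 131.  172.3  78.3]
side tray rim 203 [566.2 257.9 108.8 157.9  78.2] [561.3 198.2  82. ]
side tray all 705 [565.6 257.4 109.8 159.4  77.8]
 guides 82 [565.6 254.9 129.  173.1  78.1]
```

Call:
apply_moves([
  [0,0,0,0,0,0],
  [0,0,0,0,0,0],
  [0,0,0,0,0,0],
  [0,0,0,0,0,0],
  [0,0,0,0,0,0],
], fingers=40)

```text
time: 10.58
tool_pos: [564.2, 259.2, 92.6]
tcp_rot: [-180.0, -0.0, 78.1]
ft_force: [-0.2, -0.3, 0.0]
finger_gap: 39.9
grip_force: 0.0
```

Call:
apply_moves([
  [0,0,-10,0,0,0],
  [0,0,-20,0,0,0],
  [0,0,-30,0,0,0],
  [0,0,-30,0,0,0],
  [0,0,-20,0,0,0],
])

```text
time: 11.2
tool_pos: [565.2, 259.5, 206.4]
tcp_rot: [179.8, -0.1, 78.1]
ft_force: [-1.1, 0.5, -0.0]
finger_gap: 40.1
grip_force: 0.0
```

```bash
python3 plan.py 10 651.5 -7 160 101
```

```text
t 11.2 [565.2 259.5 206.4] [ 1.798e+02 -1.000e-01  7.810e+01] F [-1.1  0.5 -0. ] gap 40.1
[-24.3, 13.9, 4.6, 0.0004, -0.0001, -0.04],[-24.8, 13.0, 4.6, 0.0004, -0.0001, -0.04],[-25.3, 11.9, 4.6, 0.0004, -0.0001, -0.04],[-25.8, 10.9, 4.6, 0.0004, -0.0001, -0.04],[-26.2, 9.9, 4.7, 0.0004, -0.0001, -0.04],
[-26.6, 8.8, 4.6, 0.0004, -0.0001, -0.04],[-26.9, 7.8, 4.7, 0.0004, -0.0001, -0.04],[-27.3, 6.7, 4.6, 0.0004, -0.0001, -0.04],[-27.5, 5.6, 4.7, 0.0004, -0.0001, -0.04],[-27.7, 4.5, 4.6, 0.0004, -0.0001, -0.04],
end [651.51  -7.04 160.  ] [-1.7999e+02 -3.0000e-02  1.0100e+02]
```

Call:
apply_moves([
  [-24.2,14.1,4.2,0,0,-0.04],
  [-24.8,13.1,4.2,0,0,-0.04],
  [-25.3,12,4.2,0,0,-0.04],
  [-25.8,11,4.2,0,0,-0.04],
  [-26.2,10,4.2,0,0,-0.04],
])

```text
time: 11.82
tool_pos: [608.1, 125.1, 182.3]
tcp_rot: [180.0, -0.0, 89.6]
ft_force: [-0.1, -0.7, -0.4]
finger_gap: 39.9
grip_force: 0.0
```

Call:
apply_moves([
  [-26.6,8.9,4.2,0,0,-0.04],
  [-26.9,7.9,4.2,0,0,-0.04],
  [-27.3,6.8,4.2,0,0,-0.04],
  [-27.5,5.7,4.2,0,0,-0.04],
  [-27.7,4.6,4.2,0,0,-0.04],
])

```text
time: 12.45
tool_pos: [651.8, -8.3, 161.3]
tcp_rot: [180.0, 0.0, 101.1]
ft_force: [0.8, -0.3, -0.2]
finger_gap: 40.0
grip_force: 0.0
```

Call:
apply_moves([
  [0,0,15,0,0,0],
  [0,0,10,0,0,0],
  [0,0,0,0,0,0],
  [0,0,0,0,0,0],
  [0,0,0,0,0,0],
])

```text
time: 13.08
tool_pos: [651.9, -7.0, 136.5]
tcp_rot: [179.9, 0.0, 101.0]
ft_force: [0.3, -0.8, -0.4]
finger_gap: 40.0
grip_force: 0.0
```

```bash
python3 - <<'E'
from h import *
s=sense();print(s['time'],s['tool_pos'],s['tcp_rot'],s['ft_force'])
out=[]
for c in ['top','side']:
    im,H,X=snap(c);h,sa,v=[H[...,i] for i in range(3)]
    m=(h>100)&(h<125)&(sa>130)
    b=m&near(X,(651,-7),45,45,95);print('blue',b.sum(),rect(X[b]) if b.sum()>3 else '')
    t=m&near(X,(563.5,258.5),110,77,92);print(c,'tray rim',t.sum(),rect(X[t]),np.round(np.median(X[t],0),1))
    (u,v0)=(352,180) if c=='top' else (360,235)
    out.append(cv2.resize(im[v0-50:v0+50,u-50:u+50],(400,400),interpolation=cv2.INTER_CUBIC)[:,:,::-1])
cv2.imwrite('pics/c.png',np.hstack(out))
E
```

```text
13.075 [651.86763149  -6.9532561  136.47104304] [1.79937112e+02 1.61654879e-02 1.01038114e+02] [ 0.33326929 -0.75611275 -0.35048537]
blue 12 [650.7   5.6   3.4  12.6  87.4]
top tray rim 367 [562.  258.8 110.3 148.3  78. ] [556.7 240.   82.7]
blue 25 [651.2 -11.4   5.   37.6 -74.2]
side tray rim 200 [565.7 257.9 108.7 158.4  78.5] [558.1 197.5  82.2]
```

View pics/c.png

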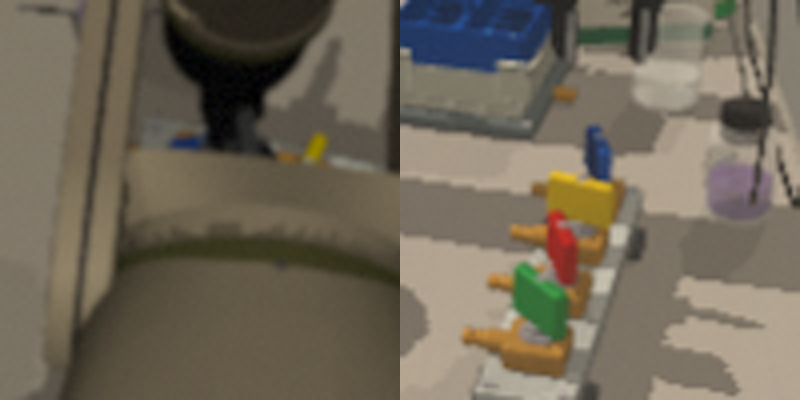

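Call:
apply_moves([
  [2.2,0.8,15,0,0,0],
  [0,0,18,0,0,0],
  [0,0,18,0,0,0],
  [0,0,15,0,0,0],
  [0,0,11,0,0,0],
])

```text
time: 13.8
tool_pos: [651.2, -5.1, 56.9]
tcp_rot: [-179.9, -0.0, 101.0]
ft_force: [0.2, 0.1, 0.3]
finger_gap: 40.3
grip_force: 0.0
```

Call:
apply_moves([
  [0,0,0,0,0,0],
  [0,0,0,0,0,0],
  [0,0,0,0,0,0],
  [0,0,0,0,0,0],
  [0,0,0,0,0,0],
], fingers=0, grip_force=25)

```text
time: 14.42
tool_pos: [652.9, -5.0, 59.0]
tcp_rot: [179.9, 0.0, 101.0]
ft_force: [5.8, 0.9, -8.3]
finger_gap: 9.8
grip_force: 30.0
```

Call:
apply_moves([
  [0,1,0,0,0,-0.05],
  [0,0,0,0,0,-0.12],
  [0,0,0,0,0,-0.12],
  [0,0,0,0,0,-0.12],
  [0,0,0,0,0,-0.1],
])

```text
time: 15.05
tool_pos: [652.6, -5.2, 59.0]
tcp_rot: [-180.0, 0.0, 130.4]
ft_force: [-2.7, -1.5, -2.5]
finger_gap: 9.4
grip_force: 30.9
```

Call:
apply_moves([
  [0,0,0,0,0,-0.12],
  [0,0,0,0,0,-0.12],
  [0,0,0,0,0,-0.12],
  [0,0,0,0,0,-0.12],
  [0,0,0,0,0,-0.1],
])

```text
time: 15.68
tool_pos: [652.4, -5.6, 59.0]
tcp_rot: [-179.9, -0.0, 163.6]
ft_force: [-3.2, -2.5, -2.0]
finger_gap: 9.4
grip_force: 31.0
```

```bash
python3 -c "
from bench import sense
s=sense();print(s['tcp_rot'],s['ft_force'],s['wrist_torque'],s['tool_pos'])"
```

```text
[-1.79934290e+02 -3.78030059e-02  1.63642555e+02] [-3.24481724 -2.54671939 -2.03691414] [-0.5309862   0.51247683 -0.03103677] [652.40137738  -5.60967354  59.01388927]
```

Now to the stop, watching torque.

Call:
apply_moves([
  [0,0,0,0,0,-0.03],
  [0,0,0,0,0,-0.03],
  [0,0,0,0,0,-0.03],
  [0,0,0,0,0,0],
  [0,0,0,0,0,0],
])

```text
time: 16.3
tool_pos: [652.4, -5.7, 59.0]
tcp_rot: [-179.9, -0.0, 168.5]
ft_force: [-5.2, -3.1, -1.3]
finger_gap: 9.9
grip_force: 31.2
```

```bash
python3 -c "
from bench import sense
s=sense();print(s['tcp_rot'],s['ft_force'],s['wrist_torque'],s['tool_pos'])"
```

```text
[-1.79932139e+02 -4.81671039e-02  1.68511413e+02] [-5.23109093 -3.07308204 -1.27785193] [-0.72879813  0.7258265   0.02407264] [652.36035022  -5.7097956   58.96984211]
```

Call:
apply_moves([
  [0,0,0,0,0,-0.03],
  [0,0,0,0,0,-0.03],
  [0,0,0,0,0,0],
  [0,0,0,0,0,0],
  [0,0,0,0,0,0],
])

```text
time: 16.92
tool_pos: [652.4, -5.7, 59.0]
tcp_rot: [-180.0, -0.0, 171.9]
ft_force: [-4.3, -3.6, 0.2]
finger_gap: 9.5
grip_force: 43.7
```

```bash
python3 -c "
from bench import sense
s=sense();print(s['tcp_rot'],s['ft_force'],s['wrist_torque'],s['tool_pos'])"
```

```text
[-1.79959719e+02 -4.74944079e-02  1.71873273e+02] [-4.34368046 -3.62727157  0.16963202] [-0.61694393  0.75743432 -0.90906156] [652.41676381  -5.67377573  59.03147491]
```

Call:
apply_moves([
  [0,0,0,0,0,0.03],
  [0,0,0,0,0,0],
  [0,0,0,0,0,0],
  [0,0,0,0,0,0],
  [0,0,0,0,0,0],
], fingers=30)

```text
time: 17.55
tool_pos: [652.9, -4.9, 58.7]
tcp_rot: [180.0, 0.0, 170.3]
ft_force: [-0.4, -0.6, 1.0]
finger_gap: 30.2
grip_force: 0.0
```

Call:
apply_moves([
  [0,0,-10,0,0,0],
  [0,0,-20,0,0,0],
  [0,0,-30,0,0,0],
  [0,0,-40,0,0,0],
  [0,0,-40,0,0,0],
])

```text
time: 18.18
tool_pos: [653.1, -5.0, 201.9]
tcp_rot: [180.0, 0.1, 170.3]
ft_force: [0.1, 0.5, 0.6]
finger_gap: 30.1
grip_force: 0.0
```

Call:
apply_moves([
  [40,0,-20,0,0,0],
  [60,0,0,0,0,0],
  [60,0,0,0,0,0],
  [60,0,0,0,0,0],
  [20,0,0,0,0,0],
])

```text
time: 18.8
tool_pos: [414.0, 35.9, 220.0]
tcp_rot: [180.0, 0.1, 170.4]
ft_force: [0.3, 0.0, -0.4]
finger_gap: 30.0
grip_force: 0.0
```

```bash
python3 m.py | grep -v tray2; python3 - <<'E'
from h import *
out=[]
for c in ['top','side']:
    im,_=eyes.snapshot(c)
    out.append(im[100:330,150:500] if c=='top' else im[130:360,180:530])
cv2.imwrite('pics/d.png',np.hstack(out)[:,:,::-1])
E
```

```text
top tray 0 [  0.   0.   0.   0. -90.] [nan nan nan]
 bar 0  [nan nan nan]
 bar 54 [382.6  42.5  10.8  30.2  28.8] [381.   41.9  71.1]
 guides 1212 [562.8 259.9 131.5 173.3  77.9] [561.87428967 261.71446582  59.61941281]
 rim 1326 [558.7 256.5 112.9 154.3  78.3]
 base 523 [592.5 251.2 170.6 196.4 -12.1]
 manif 1107 [ 631.8 -101.9   57.7  302.    78.7]
  blue 38 [650.7  -4.3   6.8  41.7 -10.2] [648.7  -3.8  82.4]
  yel 65 [638.3 -67.9   8.9  43.2 -25.5] [635.5 -66.8  81.1]
  red 71 [ 624.  -132.1    9.8   41.5  -75.1] [ 623.1 -131.5   80.1]
  grn 53 [ 611.6 -197.7    8.3   40.9  -53.8] [ 609.8 -195.7   81.8]
side tray 0 [  0.   0.   0.   0. -90.] [nan nan nan]
 bar 0  [nan nan nan]
 bar 107 [408.7  47.   11.4  80.2  27.4] [407.5  46.4  67.8]
 guides 703 [566.7 258.2 128.6 176.8  77.2] [566.67056426 245.99596756  65.56598451]
 rim 180 [565.9 255.3 121.8 164.7  77.3]
 base 312 [594.1 218.7 117.6 216.   36.4]
 manif 566 [ 632.  -107.2   59.3  283.3   78.5]
  blue 121 [652.5 -10.1   8.3  39.1 -14.4] [652.7  -9.7  72.3]
  yel 151 [639.4 -73.6   9.   44.5 -20.6] [640.4 -73.8  73.1]
  red 81 [ 626.5 -138.1    7.7   45.   -77.4] [ 626.7 -144.    74.1]
  grn 135 [ 613.3 -202.6    7.8   42.5  -53.4] [ 614.3 -205.7   74.2]
  return _methods._mean(a, axis=axis, dtype=dtype,
  ret = um.true_divide(
m.py:8: RuntimeWarning: Mean of empty slice.
  m=(v<60)&near(X,p,60,62,85);print(' bar',m.sum(),rect(X[m]) if m.any() else '',np.round(X[m].mean(0),1))
```

View pics/d.png

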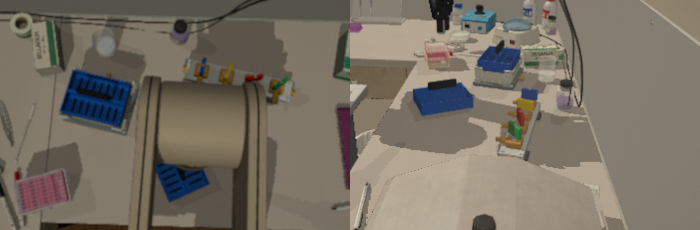

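The tray sits square inside the guides, the blue bar stands square to the row at about -11°, and the other handles have not moved.

```bash
python3 -c "
from bench import job
print(job.hand_in())"
```

```text
the job is handed in; nothing more can be done
None
```

The blue tray is seated flat on the dock between all four guides, the blue valve is turned to its open stop, and the job was handed in at about 20 s of the 48 s limit; no verdict was returned.

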